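# Set a child's wheel with its valve at the pointer

### The job

A bare five-spoke child's wheel lies flat on its axle stand on the bicycle workshop's bench, ready for its tyre. Turn the wheel until its valve stem lines up with the arrowhead pointer that sticks out from under the rim, then let go of it. Do not turn the chainring on the other stand.

Things in the scene. Friction and masses are not known exactly. Their poses are not given: they have to be found in the camera images.
- hub (a point): Centre of the black plastic wheel, on its upright axis, half-way up the rim; x points to the valve, z up. Rim: 70 to 94 mm above the bench, air below it, outer radius 105 to 108 mm, 20 mm thick radially; grip it from inside and outside. Five 18 mm wide spokes, at 36, 108, 180, 252, 324 degrees from the valve. Hub radius 26 mm, top at 98 mm. Turns either way, about 2 N at the rim, stays put.
- valve (a point): Point on the centre line of the wheel's valve stem: a bright metal stem of 8 mm diameter (13 mm at its rubber foot) that runs level from the inside of the rim straight towards the hub, from 88 to 44 mm from the axis. This point lies 70 mm from the axis, 82 mm above the bench.
- pointer_tip (a point): Tip of the fixed light-metal arrowhead pointer, 114 mm from the wheel's axis, top 50 mm above the bench, just outside the rim and lower than it. The arrowhead is 42 mm wide, points in at the axis, reaches out to 154 mm from it, on a thin arm that comes from under the rim. x points level outwards from the axis, z up. The valve starts 20 to 83 degrees anticlockwise of it, seen from above.
- ring_pin (a point): Top of a small upright pin on the bystander chainring, 65 mm from that ring's axis, 80 mm above the bench. The aluminium chainring, 153 mm across and 4 mm thick, lies flat 70 mm above the bench on a stand like the wheel's, beside it. It turns easily and must be left as it is.

How it is judged:
At the end, for the whole second after the job is handed in: The valve stem points at the arrowhead within about 10 degrees (its listed point is within 12.5 mm sideways of the line from the axis to the arrow tip, on the arrow's side) (y of valve in the frame of pointer_tip between -0.0125 and 0.0125 m and x of valve in the frame of pointer_tip above -0.06 m); the robot touches nothing.
It fails at once if the chainring is turned by more than about 13 degrees (its pin moves more than 15 mm) (distance of ring_pin from where it was at the start of the episode above 0.015 m).
It also fails if it takes over 35 s, if anything falls off the work surface, if the arm or the gripper's body presses on something with over 40 N, if the wrist force passes 120 N, or if a joint passes its speed limit or range.

### The arm

A 7-joint arm with a two-finger parallel gripper is mounted at the origin on the work surface. World frame = base frame: x ahead of the robot, y to its left, z up, the work surface at z = 0. Lengths are in m, angles in rad, forces in N, time in s.
With the tool pointing down it reaches from about 0.425 to 0.875 m from the base axis. Payload 4.7 kg.
Tool frame: the origin (TCP) lies at the very end of the fingers, on their centre line; the grasp point (between the pads) lies 19 mm behind it; z points along the fingers, y is the line along which they close (so a half turn about z gives the same grasp; the last joint's range is limited). The gripper opens to 87 mm and grips with 3 to 60 N. Pads are 19 mm wide; open, the fingers measure 117 mm over their backs; the gripper's body (75 mm by 190 mm) begins 51 mm behind the grasp point.
Start: joints at [0.014, 0.321, -0.07, 1.45, 0.023, 1.371, -0.057], TCP at [0.65, -0, 0.192] pointing down, gripper open.
Joint ranges: [-2.86, 2.86], [-0.3, 2.09], [-1.38, 1.24], [0.06, 2.45], [-1.56, 4.7], [0.09, 2.05], [-2.69, 2.69]. Speed limits (rad/s): [2.57, 2.57, 3.14, 3.14, 3.14, 3.14, 3.14].

### API

Orientations are given as a rotation vector (axis times angle).
In Python, from bench import ctrl gives the robot as it stands.
- The arm moves only by the tool jog_arm, never from a script. Its argument "commands" is a list of rows, each a list of 7 numbers: the opening, from 0 (shut) to 1 (fully open), then the shift along the world's x, y, z scaled (see below), then the turn, a rotation vector about the world's x, y, z scaled (see below). A call has exactly 5 rows; each row is the pose to reach, as a shift and turn from the pose commanded when the call began; what a row does not reach only later rows make up. The controller multiplies each number of a shift by 0.5 m and each number of a turn by 30 degrees. A row lasts 1/12 s, in which the tool goes at most 41.7 mm and 7.16 degrees, less where a joint would pass 70% of its speed; a pose out of reach is approached as far as the arm can. A call with a number of a shift or a turn outside -1 to 1 is refused whole. A call with a gripper value outside its range is refused whole. The fingers move at their own pace and stop on an object; "grip_force" is the grip in N (left out, the last holds). Time passes only in rows, so rows that repeat a pose let the fingers close, or fill a call up. It gives the time, the measured TCP pose, the force, the opening and the grip force at its end, in the units of the state.
- ctrl.get_state(): the state, without advancing time (a new reading comes with each control period).
- ctrl.get_image(name): name is "scene" or "side" or "wrist"; returns a dict with "frame" (400x640x3 uint8, red, green, blue), "vfov" (degrees; the focal length in pixels is half the picture's height over the tangent of half this angle, whatever the lens; pixels are square), "cx", "cy" (the principal point, pixels), "camera_from_world" (4x4, takes a point from world to camera coordinates); the wrist camera has in their place "mount" (4x4, takes a point from camera to tool coordinates, whose origin is the TCP and whose axes are the flange's). Camera axes: x right, y down, z forward; pixel columns grow to the right and rows downward; lengths in m; the calibration is good to about 2 mm. A picture is of the moment at which its call begins: read the wrist's pose just before it. There is no depth.
- ctrl.close_job(): hands the job in; it is judged then, once.
The state is a dict: "time": time; "joint_positions": joint angles; "qd": joint speeds; "joint_torque": joint torques, N m; "position": TCP position; "tool_rot": TCP orientation; "ft_force": force on the tool from outside, world axes, zero at the start; "torque": the same for the moment, N m; "grip_width": opening from 0.0 (shut) to 1.0 (fully open); "grip_force": force on a finger pad.
Only numpy, scipy, OpenCV 4.12 (cv2) and the standard library are available. Lean on these libraries where they do the work, as an engineer would, in place of code of your own. Each camera call takes 0.05 s, during which the arm holds its last target. There are 200 camera calls.

## Working session

There is one attempt and no reset: what is moved stays moved. The work goes in short steps, Python scripts to look and compute and a tool call to move; the robot and the scene stay as the last step left them, time stands still between calls to the robot, and variables do not carry over. Pictures are saved under pics/ and viewed, at most 10 in all, crops included, and the job is handed in when it is done.

Besides the shell and the picture viewer there is one more tool, called after "Request:" by a JSON object that holds its "method" and its "body". jog_arm: Moves the arm, as the interface text tells. Shifts and turns lie within -1 to 1; 1 stands for 0.5 m of shift or 30 degrees of turn. Its arguments: {"type":"object","properties":{"commands":{"type":"array","items":{"type":"array","items":{"type":"number","minimum":-1,"maximum":1}}},"grip_force":{"type":"number"}},"required":["commands"]}

```bash
mkdir -p pics; python3 - <<'E'
from bench import ctrl
import cv2,pickle
s=ctrl.get_state();print(s['time'],s['position'],s['tool_rot'],s['grip_width'])
d={}
for n in ("scene","side","wrist"):
    i=ctrl.get_image(n);d[n]=i;cv2.imwrite(f"pics/{n}0.png",i["frame"][:,:,::-1])
    print(n,{k:v for k,v in i.items() if k!="frame"})
pickle.dump((s,d),open("d0.pkl","wb"))
E
```

```text
0.0 [ 6.49371744e-01 -3.18588637e-05  1.90957637e-01] [-2.22044269 -2.22066479  0.00227848] 1.0024599911649887
scene {'vfov': 56.781896286719316, 'cx': 321.20904636454924, 'cy': 201.51692007603666, 'camera_from_world': array([[ 0.35790983,  0.93358731,  0.01775651, -0.22414641],
       [ 0.64208691, -0.23226138, -0.73060184, -0.27318061],
       [-0.67795645,  0.27289081, -0.68257282,  1.26810287],
       [ 0.        ,  0.        ,  0.        ,  1.        ]])}
side {'vfov': 50.403992283380035, 'cx': 313.9320204486691, 'cy': 198.13486378305768, 'camera_from_world': array([[-0.98787362, -0.15445047,  0.01583529,  0.55013414],
       [-0.10327902,  0.57755275, -0.80979397,  0.11090068],
       [ 0.11592734, -0.80160955, -0.58650062,  0.83431109],
       [ 0.        ,  0.        ,  0.        ,  1.        ]])}
wrist {'vfov': 64.5009891880077, 'cx': 318.74300411406807, 'cy': 204.13837797749667, 'mount': array([[ 9.46704401e-04, -9.55788567e-01, -2.94053259e-01,
         8.02735228e-02],
       [ 9.99999279e-01,  6.87580529e-04,  9.84590719e-04,
         2.50650895e-04],
       [-7.38875256e-04, -2.94053980e-01,  9.55788528e-01,
        -1.92291031e-01],
       [ 0.00000000e+00,  0.00000000e+00,  0.00000000e+00,
         1.00000000e+00]])}
```

View pics/scene0.png

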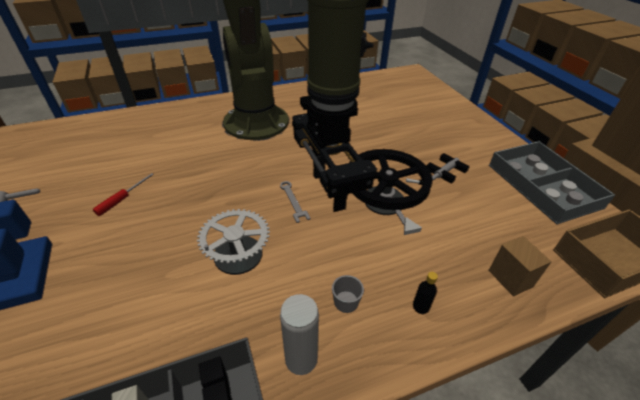

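View pics/side0.png

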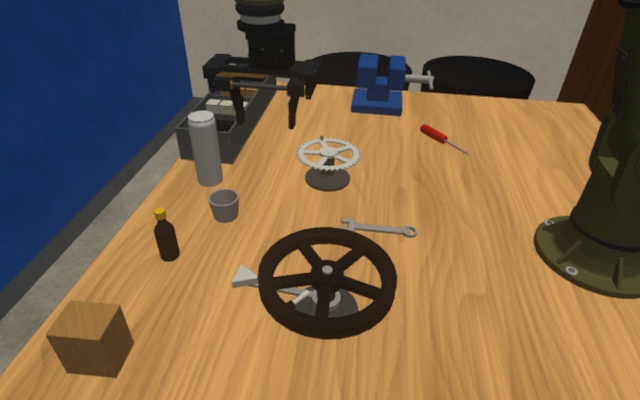

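Both views show the wheel, with the pointer at about (245,277) and the valve stem at about (300,297) in the side view. I'll enlarge that crop.

```bash
python3 - <<'E'
import cv2
i=cv2.imread("pics/side0.png")[215:345,225:405]
cv2.imwrite("pics/c1.png",cv2.convertScaleAbs(cv2.resize(i,None,fx=4.4,fy=4.4,interpolation=cv2.INTER_CUBIC),alpha=1.5,beta=15))
E
```

```text
(no output)
```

View pics/c1.png

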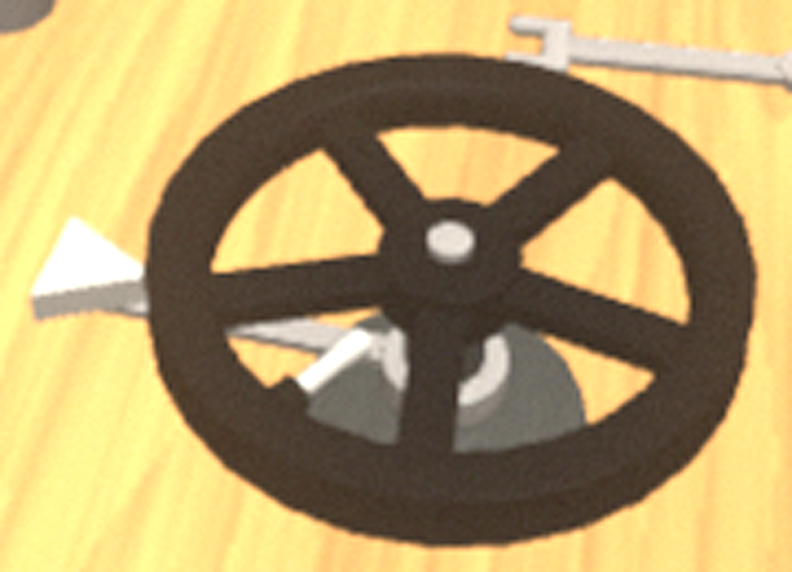

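The crop shows the valve with its foot at (290,390) and inner end at (375,345). The hub cap is at (450,240), and the arrow's back corners are at (72,218) and (32,290). The rim silhouette spans x 147–755 and y 55–545.

```bash
cat > h.py <<'E'
import numpy as np
def cam(i):
    f=200/np.tan(np.radians(i["vfov"]/2)); return f,i["cx"],i["cy"],i["camera_from_world"]
def ray(i,uv,z):
    f,cx,cy,T=cam(i); R=T[:3,:3]; c=-R.T@T[:3,3]
    d=R.T@np.array([(uv[0]-cx)/f,(uv[1]-cy)/f,1]); return c+d*(z-c[2])/d[2]
def proj(i,P):
    f,cx,cy,T=cam(i); p=np.atleast_2d(P)@T[:3,:3].T+T[:3,3]
    return p[:,:2]/p[:,2:]*f+[cx,cy]
E
python3 - <<'E'
import pickle,numpy as np
from h import *
from scipy.optimize import least_squares
s,d=pickle.load(open("d0.pkl","rb"));i=d["side"]
q=lambda u,v:(225+(u+.5)/4.4-.5,215+(v+.5)/4.4-.5)
a=np.linspace(0,2*np.pi,400)
def sil(c):
    P=np.vstack([np.c_[c[0]+r*np.cos(a),c[1]+r*np.sin(a),0*a+z] for r,z in((.105,.07),(.105,.094),(.108,.082))])
    u=proj(i,P); return np.r_[u.min(0),u.max(0)]
m=np.r_[q(147,55),q(755,545)]
r=least_squares(lambda c:sil(c)-m,[.6,.4]); c=r.x;print(c,r.fun)
print("cap",ray(i,q(450,238),.1),ray(i,q(450,238),.105))
for n,p,z in(("foot",(290,390),.082),("vin",(373,343),.082),("vmid",(335,365),.085),("b1",(72,218),.05),("b2",(32,290),.05)):
    w=ray(i,q(*p),z)[:2]-c;print(n,w,np.hypot(*w),np.degrees(np.arctan2(w[1],w[0])))
w=(ray(i,q(72,218),.05)+ray(i,q(32,290),.05))[:2]/2-c;print("arrow",np.hypot(*w),np.degrees(np.arctan2(w[1],w[0])))
j=d["scene"];w=ray(j,(234,234),.075);print("ring",w)
E
```

```text
[0.50246332 0.22427293] [-0.55855871  0.09808406  0.55950775 -0.21463241]
cap [0.50303004 0.22586715 0.1       ] [0.50255352 0.23079724 0.105     ]
foot [0.04552032 0.06222687] 0.07709917090527783 53.81371116667204
vin [0.02170382 0.03753521] 0.043358366925630214 59.96240082346288
vmid [0.03225774 0.05176821] 0.060995976495842874 58.07219436414599
b1 [ 0.15185961 -0.03339712] 0.15548861110326978 -12.403102551262549
b2 [0.15553807 0.00546912] 0.1556341977905295 2.0138390019680905
arrow 0.15433187239662977 -5.191240734963804
ring [ 0.55599792 -0.1745119   0.075     ]
```

The fit puts the hub at (0.5025, 0.2245), the valve at about 57° and the arrow at −5°, so the wheel must turn about −62°. The residuals are sub-pixel and the arrow's back radius of 154 mm matches the given size. I'll grip the rim at −15°, between the spokes at 21° and −51°.

Request:
{"method": "jog_arm", "body": {"commands": [[0.6, -0.02, 0.08, 0, 0, 0, -0.1], [0.6, -0.04, 0.16, 0, 0, 0, -0.2], [0.6, -0.06, 0.24, 0, 0, 0, -0.3], [0.6, -0.085, 0.32, 0, 0, 0, -0.4], [0.6, -0.107, 0.398, 0, 0, 0, -0.5]], "grip_force": 25}}

```text
time: 0.57
position: [0.5954, 0.2008, 0.1918]
tool_rot: [-2.495, -1.909, 0.001]
ft_force: [0.6, 0.5, 0.1]
grip_width: 0.704
grip_force: 0.0
```

Request:
{"method": "jog_arm", "body": {"commands": [[0.6, 0, 0, -0.04, 0, 0, 0], [0.6, 0, 0, -0.08, 0, 0, 0], [0.6, 0, 0, -0.1, 0, 0, 0], [0.6, 0, 0, -0.1, 0, 0, 0], [0.6, 0, 0, -0.1, 0, 0, 0]]}}

```text
time: 0.98
position: [0.5964, 0.198, 0.1416]
tool_rot: [-2.493, -1.911, 0.002]
ft_force: [0.6, 0.1, 0.3]
grip_width: 0.603
grip_force: 0.0
```

```bash
python3 - <<'E'
from bench import ctrl
import cv2,numpy as np
from scipy.spatial.transform import Rotation as Ro
from h import *
s=ctrl.get_state();i=ctrl.get_image("wrist")
R=Ro.from_rotvec(s['tool_rot']).as_matrix();print(s['time'],s['position'],R[:,1],s['grip_width'])
W=np.eye(4);W[:3,:3]=R;W[:3,3]=s['position'];i["camera_from_world"]=np.linalg.inv(W@i["mount"])
im=i["frame"][:,:,::-1].copy()
a=np.radians(np.arange(0,360,3));c=[.5025,.2245]
for r,z,col in((.105,.094,(0,255,0)),(.087,.094,(0,255,255))):
    for p in proj(i,np.c_[c[0]+r*np.cos(a),c[1]+r*np.sin(a),0*a+z]):
        if abs(p).max()<2000: cv2.circle(im,(int(p[0]),int(p[1])),1,col,-1)
p=proj(i,[[c[0]+.114*np.cos(np.radians(-5.2)),c[1]+.114*np.sin(np.radians(-5.2)),.05]]);print(p)
cv2.circle(im,tuple(int(x) for x in p[0]),3,(0,0,255),-1)
cv2.imwrite("pics/w1.png",cv2.convertScaleAbs(im,alpha=1.5,beta=15))
E
```

```text
0.9833 [0.59641294 0.19801709 0.14160136] [ 0.96557696 -0.26011536 -0.00106748] 0.6026734144811764
[[334.25433947 175.09953153]]
```

View pics/w1.png

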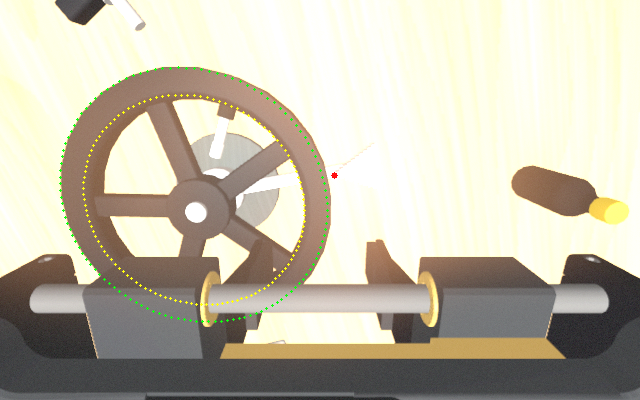

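The wrist view matches the model: the predicted rim circles lie on the rim and the predicted tip lies on the arrow at (334,175). The valve is at (218,140), and the fingers straddle the rim. I'll descend and grip.

Request:
{"method": "jog_arm", "body": {"commands": [[0.6, 0, 0, -0.05, 0, 0, 0], [0.6, 0, 0, -0.1, 0, 0, 0], [0.6, 0, 0, -0.13, 0, 0, 0], [0.6, 0, 0, -0.15, 0, 0, 0], [0.6, 0, 0, -0.15, 0, 0, 0]]}}

```text
time: 1.45
position: [0.5959, 0.1981, 0.0657]
tool_rot: [-2.493, -1.911, 0.004]
ft_force: [-0.3, -0.7, -0.8]
grip_width: 0.6
grip_force: 0.0
```

Request:
{"method": "jog_arm", "body": {"commands": [[0.1, 0, 0, 0, 0, 0, 0], [0.1, 0, 0, 0, 0, 0, 0], [0.1, 0, 0, 0, 0, 0, 0], [0.1, 0, 0, 0, 0, 0, 0], [0.1, 0, 0, 0, 0, 0, 0]]}}

```text
time: 1.87
position: [0.5971, 0.1992, 0.068]
tool_rot: [2.492, 1.912, 0.002]
ft_force: [-0.3, 0.8, 0.6]
grip_width: 0.304
grip_force: 0.0
```

```bash
python3 - <<'E'
import numpy as np
r=.097
for t in (31,62):
    print(t)
    b=-15-(31 if t==62 else 0)
    for k in range(1,6):
        a=np.radians(b-k*31/5);a0=np.radians(b)
        print(np.round([r*(np.cos(a)-np.cos(a0))/.5,r*(np.sin(a)-np.sin(a0))/.5,-k*31/5/30],3))
E
```

```text
31
[-0.007 -0.02  -0.207]
[-0.015 -0.039 -0.413]
[-0.026 -0.057 -0.62 ]
[-0.038 -0.074 -0.827]
[-0.053 -0.089 -1.033]
62
[-0.016 -0.014 -0.207]
[-0.033 -0.026 -0.413]
[-0.052 -0.036 -0.62 ]
[-0.071 -0.044 -0.827]
[-0.091 -0.049 -1.033]
```

Request:
{"method": "jog_arm", "body": {"commands": [[0.1, 0, 0, 0, 0, 0, 0], [0.1, 0, 0, 0, 0, 0, 0], [0.1, 0, 0, 0, 0, 0, 0], [0.1, 0, 0, 0, 0, 0, 0], [0.1, 0, 0, 0, 0, 0, 0]]}}

```text
time: 2.28
position: [0.5965, 0.199, 0.067]
tool_rot: [2.492, 1.912, -0.0]
ft_force: [-0.4, -0.5, -0.5]
grip_width: 0.102
grip_force: 0.0
```

```bash
python3 - <<'E'
import numpy as np
r=.097
for n in range(4):
    b=-15-15.5*n;print(n)
    for k in range(1,6):
        a=np.radians(b-k*3.1);a0=np.radians(b)
        print(np.round([r*(np.cos(a)-np.cos(a0))/.5,r*(np.sin(a)-np.sin(a0))/.5,-k*3.1/30],4))
E
```

```text
0
[-0.003  -0.0101 -0.1033]
[-0.0065 -0.0199 -0.2067]
[-0.0106 -0.0296 -0.31  ]
[-0.0152 -0.0391 -0.4133]
[-0.0202 -0.0483 -0.5167]
1
[-0.0056 -0.0089 -0.1033]
[-0.0116 -0.0175 -0.2067]
[-0.0181 -0.0257 -0.31  ]
[-0.025  -0.0336 -0.4133]
[-0.0324 -0.0411 -0.5167]
2
[-0.0077 -0.0071 -0.1033]
[-0.0159 -0.0137 -0.2067]
[-0.0243 -0.0199 -0.31  ]
[-0.0331 -0.0257 -0.4133]
[-0.0422 -0.0309 -0.5167]
3
[-0.0094 -0.0048 -0.1033]
[-0.019  -0.009  -0.2067]
[-0.0288 -0.0127 -0.31  ]
[-0.0388 -0.0159 -0.4133]
[-0.0489 -0.0185 -0.5167]
```

The fingers closed to 9 mm with no force, so the 20 mm rim is not between them. I need to look.

```bash
python3 - <<'E'
from bench import ctrl
import cv2,pickle
s=ctrl.get_state();d={n:ctrl.get_image(n) for n in("side","scene")}
pickle.dump((s,d),open("d1.pkl","wb"));print(s['position'])
a=d["side"]["frame"][120:345,200:420,::-1];b=d["scene"]["frame"][120:260,310:480,::-1]
a=cv2.resize(a,(400,409));b=cv2.resize(b,(400,329))
b=cv2.copyMakeBorder(b,0,80,0,0,cv2.BORDER_CONSTANT)
cv2.imwrite("pics/c2.png",cv2.convertScaleAbs(cv2.hconcat([a,b]),alpha=1.7,beta=15))
E
```

```text
[0.5965     0.19895268 0.06703643]
```

View pics/c2.png

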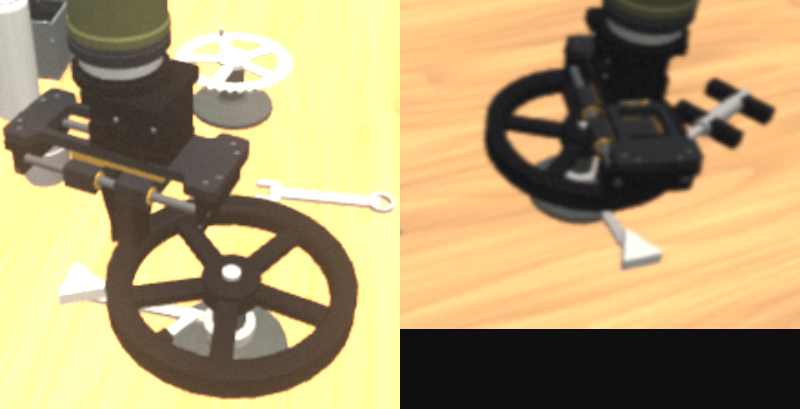

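```bash
python3 - <<'E'
import cv2,pickle,numpy as np
from h import *
s,d=pickle.load(open("d1.pkl","rb"));i=d["side"]
im=i["frame"][:,:,::-1]; x0,y0,k=220,205,5
im=cv2.convertScaleAbs(cv2.resize(im[y0:y0+110,x0:x0+150],None,fx=k,fy=k,interpolation=cv2.INTER_CUBIC),alpha=2.5,beta=30)
c=np.array([.5025,.2245]);a=np.radians(np.arange(-90,270,2))
def dot(P,col,r=1):
    for p in proj(i,P): cv2.circle(im,(int((p[0]-x0)*k),int((p[1]-y0)*k)),r,col,-1)
for r,col in((.105,(0,255,0)),(.087,(0,255,255))): dot(np.c_[c[0]+r*np.cos(a),c[1]+r*np.sin(a),0*a+.094],col)
t=np.array(s['position'])
dot([t,t+[0,0,.02],t+[0,0,.04],t+[0,0,.06]],(0,0,255),4)
cv2.imwrite("pics/c3.png",im)
E
```

```text
(no output)
```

View pics/c3.png

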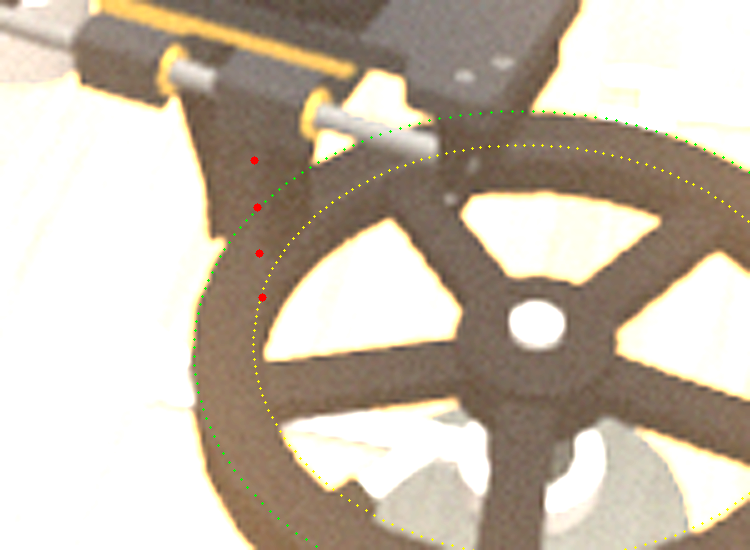

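```bash
python3 - <<'E'
from bench import ctrl
import cv2,pickle,numpy as np
from h import *
s,d=pickle.load(open("d1.pkl","rb"))
w=ctrl.get_image("wrist");s2=ctrl.get_state();print(s2['position'],s2['grip_width'],s2['joint_positions'])
lut=(255*np.clip(np.arange(256)/110,0,1)**.6).astype(np.uint8)
f=lambda im:cv2.LUT(np.ascontiguousarray(im[:,:,::-1]),lut)
a=cv2.resize(f(d["side"]["frame"][215:285,230:310]),(400,350),interpolation=cv2.INTER_CUBIC)
b=cv2.resize(f(d["scene"]["frame"][140:220,330:440]),(400,291),interpolation=cv2.INTER_CUBIC)
p=proj(d["scene"],[[.5025,.2245,.1]])[0];print(p)
b=cv2.copyMakeBorder(b,0,59,0,0,cv2.BORDER_CONSTANT)
c=cv2.resize(f(w["frame"][160:360,120:520]),(800,400)) [:250]
cv2.imwrite("pics/c4.png",cv2.vconcat([cv2.hconcat([a,b]),c]))
E
```

```text
[0.59649557 0.19895583 0.06703155] 0.10071607410380179 [-0.24704934  0.36655523 -0.14422346  1.65030814  0.05709072  1.12889662
 -0.6680228 ]
[388.37389786 171.07017027]
```

View pics/c4.png

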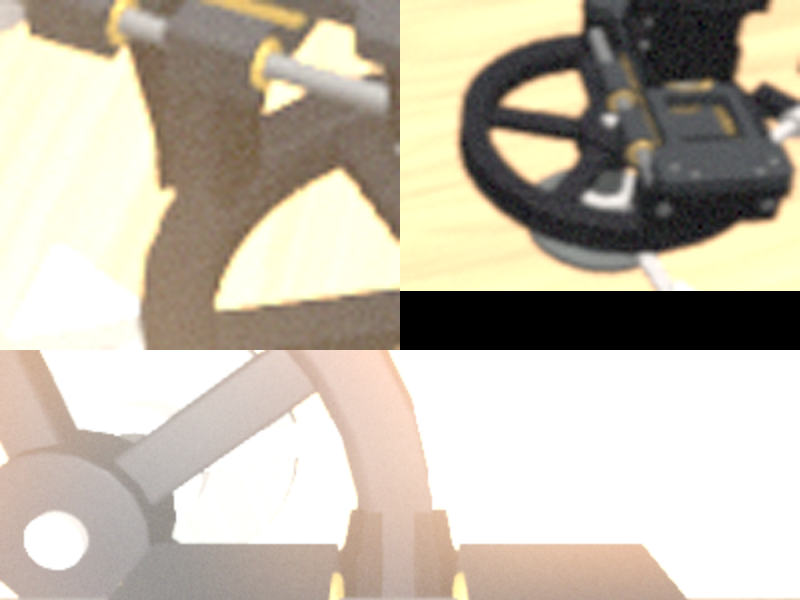

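The wrist view shows the closed fingers drawn over the rim, with their ends about 30 mm short of the nominal TCP. I'll check that against the first images.

```bash
python3 - <<'E'
import cv2,pickle,numpy as np
from h import *
s,d=pickle.load(open("d0.pkl","rb"));i=d["side"]
t=np.array([.65,0,.191])
for dz in(0,.03):
    print(dz,proj(i,[t+[.045,0,dz],t+[-.045,0,dz]]).round(1).tolist(),proj(d["scene"],[t+[.05,0,dz],t+[-.05,0,dz]]).round(1).tolist())
lut=(255*np.clip(np.arange(256)/140,0,1)**.6).astype(np.uint8)
ims=[]
for n,(x,y) in(("side",(205,60)),("scene",(285,120))):
    im=cv2.LUT(np.ascontiguousarray(d[n]["frame"][y:y+100,x:x+120,::-1]),lut)
    im=cv2.resize(im,None,fx=3.3,fy=3.3,interpolation=cv2.INTER_CUBIC)
    for dz,col in((0,(0,0,255)),(.03,(0,255,0))):
        for p in proj(d[n],[t+[.0435,0,dz],t+[-.0435,0,dz]]): cv2.circle(im,tuple(int(v) for v in (p-[x,y])*3.3),3,col,-1)
    ims.append(im)
cv2.imwrite("pics/c5.png",cv2.hconcat(ims))
E
```

```text
0 [[243.3, 137.0], [290.1, 141.2]] [[337.8, 222.0], [318.2, 187.6]]
0.03 [[242.0, 122.5], [289.8, 126.5]] [[338.7, 210.0], [318.4, 175.8]]
```

View pics/c5.png

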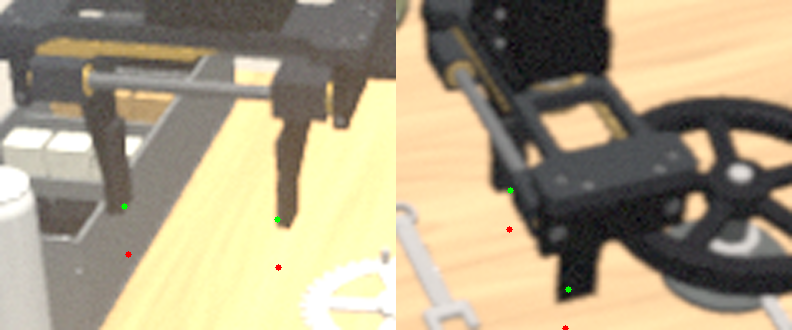

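Both cameras agree that the real fingertips are about 27 mm above the reported TCP, so the gripper closed just above the rim. I'll open, go 27 mm lower and grip again.

Request:
{"method": "jog_arm", "body": {"commands": [[0.6, 0, 0, 0.02, 0, 0, 0], [0.6, 0, 0, 0.02, 0, 0, 0], [0.6, 0, 0, 0.02, 0, 0, 0], [0.6, 0, 0, 0.02, 0, 0, 0], [0.6, 0, 0, 0.02, 0, 0, 0]]}}

```text
time: 2.85
position: [0.5965, 0.199, 0.0771]
tool_rot: [2.492, 1.913, -0.0]
ft_force: [0.7, -0.2, -0.4]
grip_width: 0.395
grip_force: 0.0
```

Request:
{"method": "jog_arm", "body": {"commands": [[0.6, 0, 0, 0, 0, 0, 0], [0.6, 0, 0, 0, 0, 0, 0], [0.6, 0, 0, -0.02, 0, 0, 0], [0.6, 0, 0, -0.05, 0, 0, 0], [0.6, 0, 0, -0.072, 0, 0, 0]]}}

```text
time: 3.27
position: [0.596, 0.1988, 0.0395]
tool_rot: [-2.492, -1.912, 0.001]
ft_force: [0.2, 0.4, -0.6]
grip_width: 0.595
grip_force: 0.0
```

Request:
{"method": "jog_arm", "body": {"commands": [[0.1, 0, 0, 0, 0, 0, 0], [0.1, 0, 0, 0, 0, 0, 0], [0.1, 0, 0, 0, 0, 0, 0], [0.1, 0, 0, 0, 0, 0, 0], [0.1, 0, 0, 0, 0, 0, 0]]}}

```text
time: 3.68
position: [0.5971, 0.1992, 0.0419]
tool_rot: [2.492, 1.912, 0.002]
ft_force: [-0.1, 0.6, -0.8]
grip_width: 0.311
grip_force: 0.0
```

Request:
{"method": "jog_arm", "body": {"commands": [[0.1, 0, 0, 0, 0, 0, 0], [0.1, 0, 0, 0, 0, 0, 0], [0.1, 0, 0, 0, 0, 0, 0], [0.1, 0, 0, 0, 0, 0, 0], [0.1, 0, 0, 0, 0, 0, 0]]}}

```text
time: 4.1
position: [0.5971, 0.199, 0.0419]
tool_rot: [2.492, 1.912, 0.002]
ft_force: [0.1, -0.8, 5.2]
grip_width: 0.245
grip_force: 24.5
```

Gripped: opening 21 mm, 24.5 N. Now turn the wheel along the arc.

Request:
{"method": "jog_arm", "body": {"commands": [[0.1, -0.003, -0.0101, 0, 0, 0, -0.1033], [0.1, -0.0065, -0.02, 0, 0, 0, -0.2067], [0.1, -0.0106, -0.0296, 0, 0, 0, -0.31], [0.1, -0.0152, -0.0391, 0, 0, 0, -0.4133], [0.1, -0.0202, -0.0483, 0, 0, 0, -0.5167]]}}

```text
time: 4.52
position: [0.5868, 0.1749, 0.0419]
tool_rot: [2.729, 1.556, 0.002]
ft_force: [-1.9, -0.0, 5.6]
grip_width: 0.243
grip_force: 24.6
```

Request:
{"method": "jog_arm", "body": {"commands": [[0.1, -0.0056, -0.0089, 0, 0, 0, -0.1033], [0.1, -0.0116, -0.0175, 0, 0, 0, -0.2067], [0.1, -0.0181, -0.0257, 0, 0, 0, -0.31], [0.1, -0.025, -0.0336, 0, 0, 0, -0.4133], [0.1, -0.0324, -0.0411, 0, 0, 0, -0.5167]]}}

```text
time: 4.93
position: [0.5705, 0.1545, 0.0419]
tool_rot: [-2.914, -1.173, -0.002]
ft_force: [-1.1, 0.1, 5.1]
grip_width: 0.241
grip_force: 24.7
```

Request:
{"method": "jog_arm", "body": {"commands": [[0.1, -0.0077, -0.0071, 0, 0, 0, -0.1033], [0.1, -0.0159, -0.0137, 0, 0, 0, -0.2067], [0.1, -0.0243, -0.0199, 0, 0, 0, -0.31], [0.1, -0.0331, -0.0257, 0, 0, 0, -0.4133], [0.1, -0.0422, -0.0309, 0, 0, 0, -0.5167]]}}

```text
time: 5.35
position: [0.5494, 0.139, 0.0419]
tool_rot: [-3.046, -0.77, -0.002]
ft_force: [-0.8, -0.5, 6.0]
grip_width: 0.246
grip_force: 24.7
```

Request:
{"method": "jog_arm", "body": {"commands": [[0.1, -0.0094, -0.0048, 0, 0, 0, -0.1033], [0.1, -0.019, -0.009, 0, 0, 0, -0.2067], [0.1, -0.0288, -0.0127, 0, 0, 0, -0.31], [0.1, -0.0388, -0.0159, 0, 0, 0, -0.4133], [0.1, -0.0489, -0.0185, 0, 0, 0, -0.5167]]}}

```text
time: 5.77
position: [0.5249, 0.1298, 0.0418]
tool_rot: [-3.122, -0.352, -0.002]
ft_force: [-1.2, -0.3, 5.5]
grip_width: 0.245
grip_force: 24.8
```

```bash
python3 - <<'E'
from bench import ctrl
import cv2,numpy as np
from h import *
s=ctrl.get_state();print(s['time'],s['position'],s['ft_force'])
i=ctrl.get_image("side")
im=cv2.resize(i["frame"][215:345,225:405,::-1],None,fx=4.4,fy=4.4,interpolation=cv2.INTER_CUBIC)
im=cv2.convertScaleAbs(im,alpha=1.5,beta=15)
t=np.radians(-5.2)
for r,z,col in((.044,.082,(0,0,255)),(.088,.082,(0,0,255)),(.114,.05,(0,255,0)),(.154,.05,(0,255,0))):
    p=proj(i,[[.5025+r*np.cos(t),.2245+r*np.sin(t),z]])[0];cv2.circle(im,tuple(int(v) for v in(p-[225,215])*4.4),3,col,-1)
cv2.imwrite("pics/c6.png",im)
E
```

```text
5.7667 [0.52487679 0.12982237 0.04183658] [-1.24573961 -0.32266074  5.45190001]
```

View pics/c6.png

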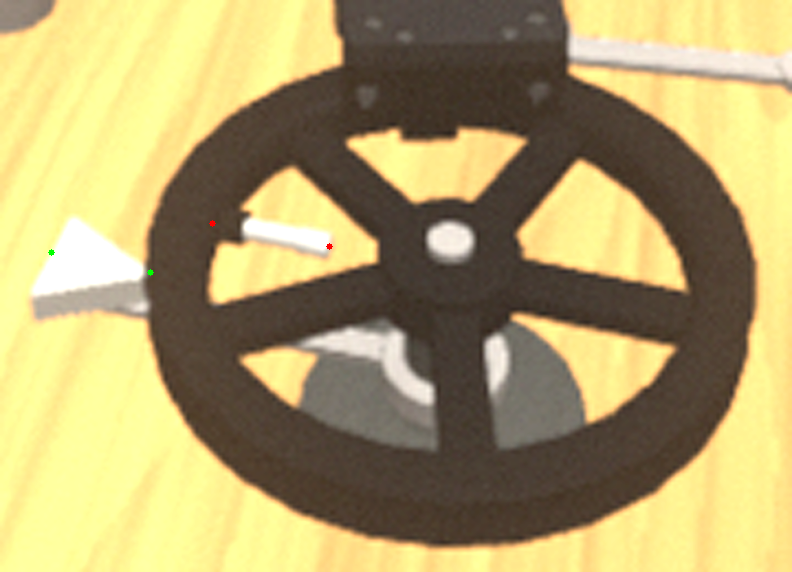

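The valve runs from (235,227) to (327,242), on the predicted line from (212,223) to (329,246) and within about 2°. I'll release and lift.

Request:
{"method": "jog_arm", "body": {"commands": [[0.55, 0, 0, 0, 0, 0, 0], [0.55, 0, 0, 0, 0, 0, 0], [0.55, 0, 0, 0, 0, 0, 0], [0.55, 0, 0, 0, 0, 0, 0], [0.55, 0, 0, 0, 0, 0, 0]]}}

```text
time: 6.23
position: [0.5245, 0.1295, 0.0407]
tool_rot: [3.121, 0.355, -0.001]
ft_force: [1.0, -0.2, -0.2]
grip_width: 0.51
grip_force: 0.0
```

Request:
{"method": "jog_arm", "body": {"commands": [[0.55, 0, 0, 0, 0, 0, 0], [0.55, 0, 0, 0.05, 0, 0, 0], [0.55, 0, 0, 0.12, 0, 0, 0], [0.55, 0, 0, 0.2, 0, 0, 0], [0.55, 0, 0, 0.25, 0, 0, 0]]}}

```text
time: 6.65
position: [0.526, 0.1298, 0.1697]
tool_rot: [-3.121, -0.355, -0.006]
ft_force: [1.1, 1.2, 0.2]
grip_width: 0.547
grip_force: 0.0
```

Request:
{"method": "jog_arm", "body": {"commands": [[0.55, 0, 0, 0.02, 0, 0, 0], [0.55, 0, 0, 0.02, 0, 0, 0], [0.55, 0, 0, 0.02, 0, 0, 0], [0.55, 0, 0, 0.02, 0, 0, 0], [0.55, 0, 0, 0.02, 0, 0, 0]]}}

```text
time: 7.07
position: [0.5233, 0.1292, 0.1737]
tool_rot: [3.121, 0.355, -0.006]
ft_force: [0.6, 0.0, -0.7]
grip_width: 0.553
grip_force: 0.0
```

```bash
python3 - <<'E'
from bench import ctrl
import cv2
i=ctrl.get_image("side")
im=cv2.resize(i["frame"][130:345,225:405,::-1],None,fx=2.7,fy=2.7,interpolation=cv2.INTER_CUBIC)
cv2.imwrite("pics/c7.png",cv2.convertScaleAbs(im,alpha=1.5,beta=15))
E
```

```text
(no output)
```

View pics/c7.png

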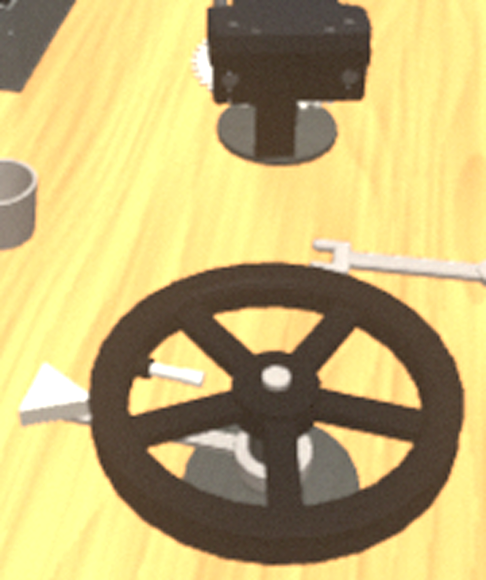

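The gripper is clear and the valve, from (145,369) to (203,379), still lies on the arrow's line. I'll hand the job in.

```bash
python3 -c "
from bench import ctrl
print(ctrl.close_job())"
```

```text
the job is handed in; nothing more can be done
None
```

The wheel is turned so its valve lines up with the arrowhead (within about 2° in the last close view), the gripper has let go and lifted clear, the chainring was never approached, and the job was handed in at about 7 s; no verdict came back.

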